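Snap the lunch box lid shut all round

TASK

The lid lies on the steel lunch box but none of the four sections of its rim is closed yet. Press down each section in turn with the fingertips until it clicks fully shut, all the way round. Do not lift, tip or shove the box, and leave the jar, the tin and the spoon beside it where they are.

Things in the scene. Friction and masses are not known exactly. Their poses are not given: they have to be found in the camera images.
- food_box: Loose grey steel lunch box with a white plastic lid, 126 (x) x 176 (y) mm, about 0.9 kg, walls 112 x 162 mm. Origin: centre of underside, z up, y along its length; turned up to 0.7 rad either way. Fixed lid parts: sunk middle panel (top at 68 mm) and four 21 mm square corners (top at 70 mm). Between the corners lie four straight rim sections, 21 mm wide, 6 mm proud until pressed down.
- jar: Bystander: closed glass jar with a dark lid, 62 mm across, 101 mm high; origin centre of underside.
- tin: Bystander: low round tin, 86 mm across, 40 mm high; origin centre of underside.
- spoon: Bystander: teaspoon lying in front of the box, 140 x 30 x 13 mm, long axis along its x; origin centre of underside.
- rim_front_top (a point): Middle of the top face of the rim section on the box's -x (robot) long side; section 130 mm long, 21 mm wide. 76 mm above the worktop while open, 70 mm when shut; it moves with the section. Axes as the box's.
- rim_front (a joint): How far that section is pressed down, m: 0 open, 0.006 fully shut. Snap action: it resists with 5 to 8 N at first, falling to nothing half way (3 mm), and springs back up if let go before that; past it, it clicks down by itself and stays at 0.006. Hard stop there.
- rim_back_top (a point): Middle of the top face of the rim section on the box's +x (far) long side; section 130 mm long, 21 mm wide. 76 mm above the worktop while open, 70 mm when shut; it moves with the section. Axes as the box's.
- rim_back (a joint): How far that section is pressed down, m: 0 open, 0.006 fully shut. Snap action: it resists with 5 to 8 N at first, falling to nothing half way (3 mm), and springs back up if let go before that; past it, it clicks down by itself and stays at 0.006. Hard stop there.
- rim_left_top (a point): Middle of the top face of the rim section on the box's +y short side; section 80 mm long, 21 mm wide. 76 mm above the worktop while open, 70 mm when shut; it moves with the section. Axes as the box's.
- rim_left (a joint): How far that section is pressed down, m: 0 open, 0.006 fully shut. Snap action: it resists with 5 to 8 N at first, falling to nothing half way (3 mm), and springs back up if let go before that; past it, it clicks down by itself and stays at 0.006. Hard stop there.
- rim_right_top (a point): Middle of the top face of the rim section on the box's -y short side; section 80 mm long, 21 mm wide. 76 mm above the worktop while open, 70 mm when shut; it moves with the section. Axes as the box's.
- rim_right (a joint): How far that section is pressed down, m: 0 open, 0.006 fully shut. Snap action: it resists with 5 to 8 N at first, falling to nothing half way (3 mm), and springs back up if let go before that; past it, it clicks down by itself and stays at 0.006. Hard stop there.

How it is judged:
At the end, for the whole second after the job is handed in: All four rim sections are down by more than 5 of their 6 mm and stay there; the box stands flat (within 0.05 rad, less than 5 mm up) and at rest on the worktop (value of joint each of rim_front, rim_back, rim_left, rim_right above 0.005 m and height (world z) of food_box below 0.005 m and angle between food_box's own z axis and vertical below 0.05 rad and linear speed of food_box below 0.02 m/s); the robot touches nothing.
It fails at once if the box is lifted by more than 12 mm (height (world z) of food_box above 0.012 m).
It fails at once if the box is tipped by more than 0.15 rad (angle between food_box's own z axis and vertical above 0.15 rad).
It fails at once if the box is shoved more than 40 mm from where it stood (distance of food_box from where it was at the start of the episode above 0.04 m).
It fails at once if the jar, tin or spoon is moved by more than 30 mm (distance of any of jar, tin, spoon from where it was at the start of the episode above 0.03 m).
It also fails if it takes over 45 s, if anything falls off the work surface, if the arm or the gripper's body presses on something with over 40 N, if the wrist force passes 120 N, or if a joint passes its speed limit or range.

ROBOT

A 6-joint arm with a two-finger parallel gripper is mounted at the origin on a cart in front of the work surface, level with it; the furniture and walls round the work are solid. World frame = base frame: x ahead of the robot, y to its left, z up, the work surface at z = 0. Lengths are in m, angles in rad, forces in N, time in s.
With the tool pointing down it reaches from about 0.25 to 0.725 m from the base axis. Payload 4 kg.
Tool frame: the origin (TCP) lies on the centre line of the jaws, within the pads' length; the fingertips stand 25 mm ahead of it and the grasp point (between the pads) lies 6 mm ahead of it; z points along the fingers, x is the direction in which the jaws open and shut, and the axes are right-handed (so a half turn about z gives the same grasp; the last joint's range is limited). The gripper opens to 85 mm and grips with 20 to 120 N. Pads are 22 mm wide; open, the fingers measure 114 mm over their backs; the gripper's body (76 mm by 85 mm) begins 54 mm behind the grasp point. The pads swing forward as they close: fully open they stand 13 mm farther back than shut.
Start: joints at [-1.163, 0.241, 0.005, 1.335, 0, 1.571], TCP at [0.198, -0.459, 0.233] pointing down, gripper open.
Joint ranges: [-2.72, 2.72], [-1.05, 1.87], [-1.09, 1.28], [-1.99, 2.15], [-1.42, 1.44], [-3.14, 3.14]. Speed limits (rad/s): [2.79, 2.79, 3.14, 3.14, 3.14, 3.14].

INTERFACE

Orientations are given as a unit quaternion [x, y, z, w].
In Python, from workcell import bot, imaging, order gives the robot as it stands.
- The arm moves only by the tool carry_out, never from a script. Its argument "moves" is a list of rows, each a list of 5 numbers: the shift along the tool's x, y, z scaled (see below), then the turn about the tool's z scaled (see below), then the opening, from -1 (shut) to 1 (fully open). In form: [[tx, ty, tz, roll, hand], ...]. A call has 1 to 20 rows; each row is the pose to reach, as a shift and turn from the pose commanded when the call began, along the tool's axes at that moment; what a row does not reach only later rows make up. The controller multiplies each number of a shift by 0.1 m and each number of a turn by 90 degrees. A row lasts 1/10 s, in which the tool goes at most 50 mm and 8.59 degrees, less where a joint would pass 70% of its speed; a pose out of reach is approached as far as the arm can. A call with a number of a shift or a turn outside -1 to 1 is refused whole. A call with a gripper value outside its range is refused whole. The fingers move at their own pace and stop on an object; the grip force is fixed at half the most. Time passes only in rows, so rows that repeat a pose let the fingers close. It gives the time, the measured TCP pose, the force and the opening at its end, in the units of the state.
- bot.get_obs(): the state, without advancing time (a new reading comes with each control period).
- imaging.camera(name): name is "scene" or "top" or "wrist"; returns the picture (420x560x3 uint8, red, green, blue); there is no depth.
- imaging.camera_model(name): a dict with "fovy" (degrees; the focal length in pixels is half the picture's height over the tangent of half this angle, whatever the lens; pixels are square), "cx", "cy" (the principal point, pixels), "eye" and "rotation" of the camera in the world. Camera axes: x right, y up, looking along -z (the intrinsics and any distortion apply to the point x, -y, -z); pixel columns grow to the right and rows downward; lengths in m; the calibration is good to about 2 mm. A picture is of the moment at which its call begins: read the wrist's pose just before it. camera_model takes no time and is no camera call; for the wrist camera it gives the pose at the moment of the call.
- order.job_done(): hands the job in, once; it reports no verdict.
The state is a dict: "clock": time; "joint_pos": joint angles; "joint_vel": joint speeds; "tau": joint torques, N m; "eef_pos": TCP position; "tool_rot": TCP orientation; "ft_force": force on the tool from outside, world axes, zero at the start; "ft_torque": the same for the moment, N m; "grip_width": finger opening in m.
Only numpy, scipy, OpenCV 4.12 (cv2) and the standard library are available. Lean on these libraries where they do the work, as an engineer would, in place of code of your own. Each camera call takes 0.05 s, during which the arm holds its last target.

## Working session

There is one attempt and no reset: what is moved stays moved. The work goes in short steps, Python scripts to look and compute and a tool call to move; the robot and the scene stay as the last step left them, time stands still between calls to the robot, and variables do not carry over. Pictures are saved under pics/ and viewed, and the job is handed in when it is done.

Besides the shell and the picture viewer there is one more tool, called after ">>>" by a JSON object that holds its "api" and its "payload". carry_out: Moves the arm, as the interface text tells. Its arguments: {"type":"object","properties":{"moves":{"type":"array","items":{"type":"array","items":{"type":"number","minimum":-1,"maximum":1}}}},"required":["moves"]}

```bash
mkdir -p pics; python3 - <<'E'
from workcell import bot, imaging, order
import cv2, numpy as np
o=bot.get_obs()
for k in o: print(k,np.round(o[k],4))
for n in ["scene","top"]:
    m=imaging.camera_model(n); print(n,m)
    cv2.imwrite(f"pics/{n}0.png",cv2.cvtColor(imaging.camera(n),cv2.COLOR_RGB2BGR))
E
```

```text
clock 0.0
joint_pos [-1.163   0.2414  0.0037  1.3352  0.      1.5708]
joint_vel [-0.0004  0.0004  0.0005 -0.0004  0.0028 -0.0006]
tau [ 1.30000e-03 -3.72322e+01  2.52407e+01  1.70000e-02  3.00000e-04
 -0.00000e+00]
eef_pos [ 0.198  -0.4584  0.2316]
tool_rot [ 8.356e-01 -5.493e-01 -9.000e-04 -6.000e-04]
ft_force [ 0.6449 -0.1567 -0.5161]
ft_torque [ 0.0316  0.0127 -0.0101]
grip_width 0.0856
scene {'fovy': 52.78198211339519, 'cx': 281.47817547898734, 'cy': 214.5235689788048, 'eye': array([0.07154322, 0.62373806, 0.62050708]), 'rotation': array([-0.12582865,  0.43227788,  0.85125568, -0.26956772])}
top {'fovy': 49.989694710505, 'cx': 283.8722737360059, 'cy': 206.4463649235488, 'eye': array([ 4.27585189e-01, -9.70315281e-05,  1.13050963e+00]), 'rotation': array([-0.01919471,  0.00469857,  0.70907648, -0.70485462])}
```

View pics/top0.png

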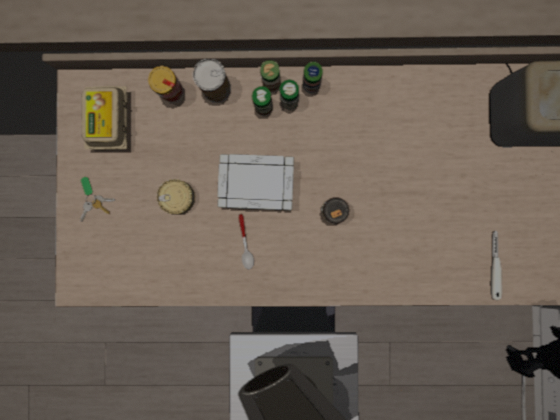

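View pics/scene0.png

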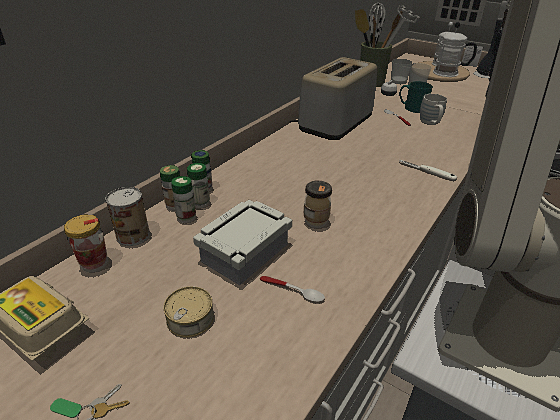

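```bash
cat > h.py <<'E'
import numpy as np, cv2
from scipy.spatial.transform import Rotation as R
from workcell import bot, imaging, order
def proj(m,P):
    P=np.atleast_2d(P); q=R.from_quat(m["rotation"]).inv().apply(P-m["eye"])
    f=210/np.tan(np.radians(m["fovy"])/2)
    return np.c_[m["cx"]+f*q[:,0]/-q[:,2], m["cy"]-f*q[:,1]/-q[:,2]]
def back(m,uv,z):
    uv=np.atleast_2d(uv).astype(float); f=210/np.tan(np.radians(m["fovy"])/2)
    d=np.c_[(uv[:,0]-m["cx"])/f,-(uv[:,1]-m["cy"])/f,-np.ones(len(uv))]
    d=R.from_quat(m["rotation"]).apply(d); t=(z-m["eye"][2])/d[:,2]
    return m["eye"]+d*t[:,None]
E
python3 - <<'E'
from h import *
im=cv2.imread("pics/top0.png"); m=imaging.camera_model("top")
print({k for k in m})
g=im[140:225,205:305]; cv2.imwrite("pics/z0.png",cv2.resize(g,None,fx=7,fy=7,interpolation=cv2.INTER_CUBIC))
mk=(im.min(2)>105).astype(np.uint8); mk[:145]=0;mk[220:]=0;mk[:,:210]=0;mk[:,302:]=0
mk=cv2.morphologyEx(mk,cv2.MORPH_CLOSE,np.ones((7,7)))
c=max(cv2.findContours(mk,0,2)[0],key=cv2.contourArea)
r=cv2.minAreaRect(c);print(r)
b=back(m,cv2.boxPoints(r),.075);print(b.round(4), b.mean(0))
print(np.linalg.norm(np.diff(b,axis=0),axis=1))
ed=b[1]-b[0];print([np.degrees(np.arctan2(*(b[(i+1)%4]-b[i])[[1,0]])) for i in range(4)])
E
```

```text
{'fovy', 'eye', 'rotation', 'cx', 'cy'}
((255.5, 182.0), (74.0, 91.0), 90.0)
[[ 0.6098  0.1953  0.075 ]
 [ 0.6078 -0.0197  0.075 ]
 [ 0.4337 -0.0185  0.075 ]
 [ 0.4349  0.1953  0.075 ]] [0.5215425  0.08810331 0.075     ]
[0.21499512 0.17413491 0.21379984]
[np.float64(-90.52398746074132), np.float64(179.6043124965522), np.float64(89.67082046447115), np.float64(-0.0041786554945343266)]
```

View pics/z0.png

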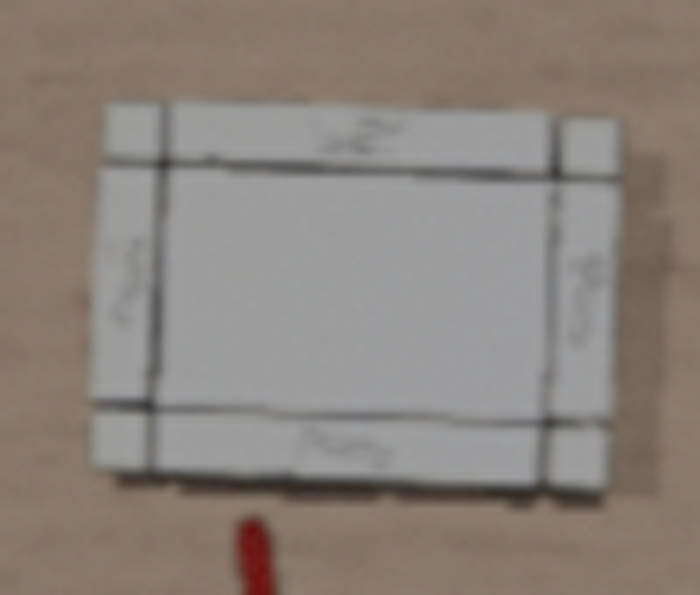

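The close-up shows the lid's corners at about (105,100), (620,117), (607,490) and (90,468) in zoomed pixels, with the rim sections in between.

```bash
python3 - <<'E'
from h import *
m=imaging.camera_model("top")
z=np.array([[105,100],[620,117],[607,489],[90,468]],float)
uv=(z+.5)/7-.5+[205,140]
b=back(m,uv,.070)
# model corners, box: TL=+x+y, TR=+x-y, BR=-x-y, BL=-x+y
M=np.array([[.063,.088],[.063,-.088],[-.063,-.088],[-.063,.088]])
c=b[:,:2].mean(0); H=(M).T@(b[:,:2]-c); th=np.arctan2(H[0,1]-H[1,0],H[0,0]+H[1,1])
print(b.round(4),c,th)
Rm=np.array([[np.cos(th),-np.sin(th)],[np.sin(th),np.cos(th)]])
print("res",(b[:,:2]-c-M@Rm.T).round(4))
for n,p in dict(front=[-.0525,0],back=[.0525,0],left=[0,.0775],right=[0,-.0775]).items():
    w=c+Rm@p; print(n,w, np.hypot(*w))
im=cv2.imread("pics/top0.png")
s=imaging.camera_model("scene")
P=np.c_[c+M@Rm.T,np.full(4,.07)]
sc=cv2.imread("pics/scene0.png")
cv2.polylines(sc,[np.int32(np.round(proj(s,P)*8))],True,(0,0,255),1,shift=3)
cv2.imwrite("pics/z1.png",cv2.resize(sc[180:320,170:350],None,fx=4,fy=4))
print("jar,tin tops",back(m,[[335,211],[176,197]],.09).round(3))
print("spoon", back(m,[[241,215],[248,268]],.01).round(3))
E
```

```text
[[ 0.5893  0.1734  0.07  ]
 [ 0.582  -0.001   0.07  ]
 [ 0.4564  0.0041  0.07  ]
 [ 0.4645  0.1786  0.07  ]] [0.52305773 0.08878252] -0.04326867808289218
res [[-0.0005 -0.0005]
 [-0.0002  0.0008]
 [ 0.0001  0.0005]
 [ 0.0006 -0.0008]]
front [0.47060687 0.09105342] 0.47933448917312865
back [0.5755086  0.08651162] 0.5819745758980394
left [0.52641001 0.16620999] 0.5520265019269842
right [0.51970546 0.01135506] 0.5198294919229038
jar,tin tops [[ 0.452 -0.097  0.09 ]
 [ 0.486  0.272  0.09 ]]
spoon [[0.445 0.13  0.01 ]
 [0.313 0.113 0.01 ]]
```

View pics/z1.png

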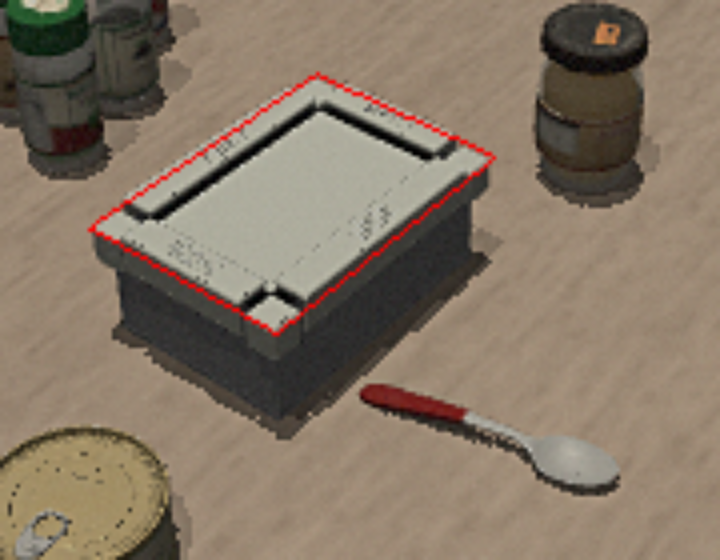

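>>> {"api": "carry_out", "payload": {"moves": [[-0.63, -1, 0, -0.713, -1], [-0.63, -1, 0, -0.713, -1], [-0.63, -1, 0, -0.713, -1], [-0.63, -1, 0, -0.713, -1], [-0.63, -1, 0, -0.713, -1], [-0.63, -1, 0, -0.713, -1], [-0.63, -1, 0, -0.713, -1], [-0.63, -1, 0, -0.713, -1], [-0.63, -1, 0, -0.713, -1]]}}

```text
clock: 1.0
eef_pos: [0.2649, -0.3612, 0.2321]
tool_rot: [1.0, -0.022, -0.0, -0.0]
ft_force: [-0.4, 0.3, -0.0]
grip_width: 0.0004
```

>>> {"api": "carry_out", "payload": {"moves": [[0.6, -0.96, 0, 0, -1], [0.6, -0.96, 0, 0, -1], [0.6, -0.96, 0, 0, -1]]}}

```text
clock: 1.3
eef_pos: [0.3304, -0.2652, 0.2323]
tool_rot: [1.0, -0.021, 0.0, -0.001]
ft_force: [0.0, -1.3, 0.3]
grip_width: 0.0002
```

>>> {"api": "carry_out", "payload": {"moves": [[0.6, -0.96, 0, 0, -1], [0.6, -0.96, 0, 0, -1], [0.6, -0.96, 0, 0, -1]]}}

```text
clock: 1.6
eef_pos: [0.395, -0.1716, 0.2323]
tool_rot: [1.0, -0.02, 0.0, -0.001]
ft_force: [-0.5, -0.9, -0.7]
grip_width: 0.0002
```

>>> {"api": "carry_out", "payload": {"moves": [[0.6, -0.96, 0, 0, -1], [0.6, -0.96, 0, 0, -1], [0.6, -0.96, 0, 0, -1]]}}

```text
clock: 1.9
eef_pos: [0.4592, -0.0782, 0.2322]
tool_rot: [1.0, -0.02, 0.0, -0.001]
ft_force: [-0.4, -1.7, 0.2]
grip_width: 0.0004
```

>>> {"api": "carry_out", "payload": {"moves": [[0.6, -0.96, 0, 0, -1], [0.6, -0.96, 0, 0, -1], [0.6, -0.96, 0, 0, -1], [0.6, -0.96, 0, 0, -1]]}}

```text
clock: 2.3
eef_pos: [0.5218, 0.013, 0.2317]
tool_rot: [1.0, -0.02, -0.001, 0.0]
ft_force: [-0.9, -0.3, 1.0]
grip_width: -0.0001
```

>>> {"api": "carry_out", "payload": {"moves": [[-0.02, 0.01, 0.5, 0, -1], [-0.02, 0.01, 1, 0, -1], [-0.02, 0.01, 1, 0, -1], [-0.02, 0.01, 1, 0, -1]]}}

```text
clock: 2.7
eef_pos: [0.5182, 0.0095, 0.1328]
tool_rot: [1.0, -0.023, -0.001, 0.0]
ft_force: [0.4, -0.4, 1.5]
grip_width: -0.0001
```

```bash
python3 - <<'E'
from h import *
o=bot.get_obs(); print(o["eef_pos"],o["tool_rot"],o["ft_force"])
for n in ["scene","wrist"]:
    im=cv2.cvtColor(imaging.camera(n),cv2.COLOR_RGB2BGR)
    if n=="scene": im=cv2.resize(im[130:320,150:390],None,fx=3,fy=3)
    cv2.imwrite(f"pics/{n}1.png",im)
E
```

```text
[0.51815793 0.00953414 0.13275861] [ 9.99743224e-01 -2.26202404e-02 -1.32100055e-03  2.58039538e-04] [ 0.43744671 -0.368626    1.47749564]
```

View pics/scene1.png

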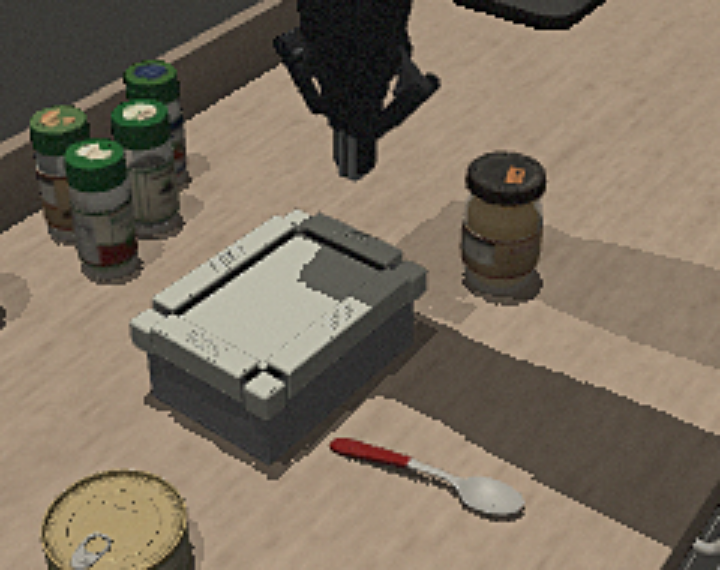

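View pics/wrist1.png

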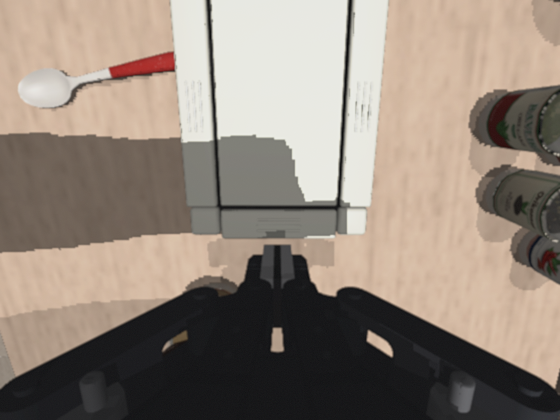

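>>> {"api": "carry_out", "payload": {"moves": [[0.01, 0, 0.15, 0, -1], [0.01, 0, 0.24, 0, -1], [0.01, 0, 0.28, 0, -1], [0.01, 0, 0.3, 0, -1], [0.01, 0, 0.32, 0, -1], [0.01, 0, 0.34, 0, -1]]}}

```text
clock: 3.4
eef_pos: [0.5208, 0.0109, 0.0989]
tool_rot: [1.0, -0.021, 0.0, -0.0]
ft_force: [-0.9, -0.6, -0.4]
grip_width: -0.0004
```

>>> {"api": "carry_out", "payload": {"moves": [[0, 0, 0.02, 0, -1], [0, 0, 0.03, 0, -1], [0, 0, 0.04, 0, -1], [0, 0, 0.04, 0, -1]]}}

```text
clock: 3.8
eef_pos: [0.5203, 0.0109, 0.0944]
tool_rot: [1.0, -0.021, -0.0, -0.0]
ft_force: [-0.1, 0.6, 0.6]
grip_width: 0.0003
```

```bash
python3 - <<'E'
from h import *
o=bot.get_obs(); print(o["eef_pos"],o["ft_force"])
im=cv2.cvtColor(imaging.camera("scene"),cv2.COLOR_RGB2BGR)
a=cv2.resize(im[170:250,200:320],None,fx=6,fy=6); cv2.imwrite(f"pics/s2.png",a)
E
```

```text
[0.52027002 0.01086942 0.09435649] [-0.06531226  0.5858795   0.56930195]
```

View pics/s2.png

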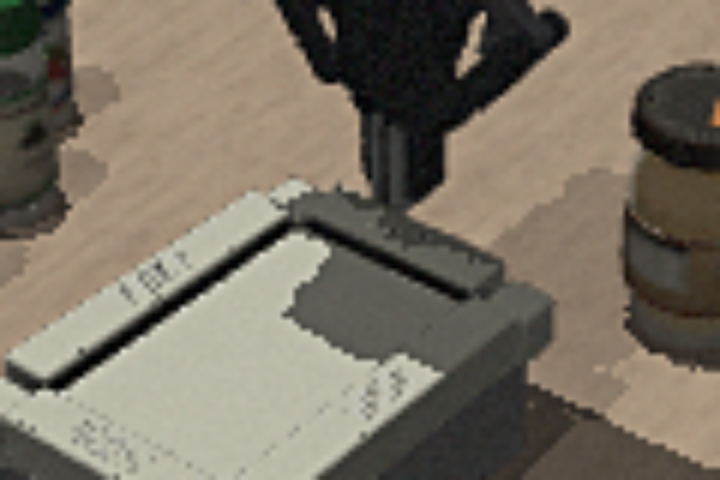

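```bash
python3 - <<'E'
from h import *
s=imaging.camera_model("scene")
P=np.array([[.5203,.0109,.0694],[.5197,.0114,.076],[.5203,.0109,.08],[.5203,.0,.0694],[.5203,-.0109,.0694],[.5203,.0109,.09]])
print(((proj(s,P)-[200,170])*6).round())
E
```

```text
[[403. 243.]
 [403. 230.]
 [403. 220.]
 [420. 229.]
 [437. 215.]
 [403. 197.]]
```

>>> {"api": "carry_out", "payload": {"moves": [[0, 0, 0.02, 0, -1], [0, 0, 0.04, 0, -1], [0, 0, 0.05, 0, -1], [0, 0, 0.05, 0, -1]]}}

```text
clock: 4.25
eef_pos: [0.5202, 0.0109, 0.0892]
tool_rot: [1.0, -0.022, -0.0, 0.0]
ft_force: [0.2, 0.6, 0.2]
grip_width: 0.0001
```

```bash
python3 - <<'E'
from h import *
im=cv2.cvtColor(imaging.camera("scene"),cv2.COLOR_RGB2BGR)
a=cv2.resize(im[170:250,200:320],None,fx=6,fy=6); cv2.imwrite(f"pics/s3.png",a)
im=cv2.cvtColor(imaging.camera("wrist"),cv2.COLOR_RGB2BGR)
cv2.imwrite(f"pics/w3.png",im)
m=imaging.camera_model("wrist"); print(m)
print(proj(m,[[.5202,.0109,.0892-.025],[.5202,.0109,.0892-.012],[.5202,.0109,.0892],[.5197,.0114,.076]]))
E
```

```text
{'fovy': 68.82980951099265, 'cx': 276.8554921255443, 'cy': 206.83503203485236, 'eye': array([0.52316683, 0.080624  , 0.23040833]), 'rotation': array([-0.13839982,  0.0028832 , -0.02112149,  0.99014699])}
[[276.82996514 243.7248533 ]
 [276.83132352 253.05861692]
 [276.83277199 263.01137167]
 [275.87796576 251.33257829]]
```

View pics/s3.png

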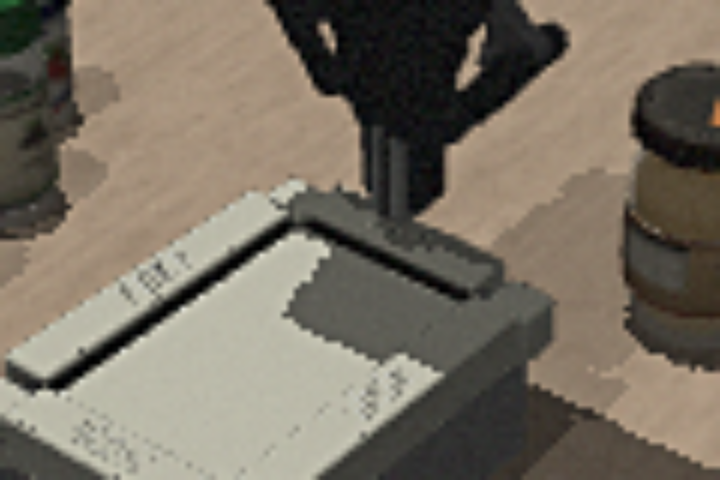

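View pics/w3.png

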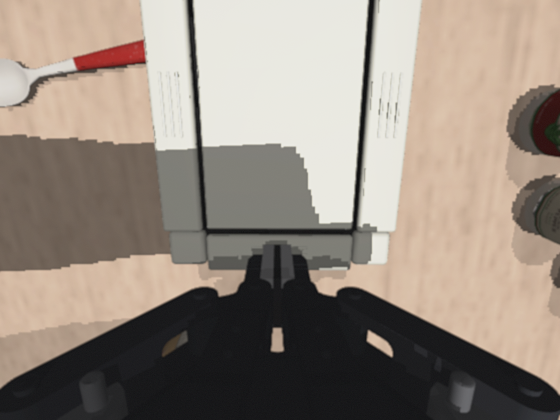

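>>> {"api": "carry_out", "payload": {"moves": [[0, 0, 0.02, 0, -1], [0, 0, 0.04, 0, -1], [0, 0, 0.05, 0, -1], [0, 0, 0.05, 0, -1]]}}

```text
clock: 4.75
eef_pos: [0.5201, 0.0109, 0.0842]
tool_rot: [1.0, -0.022, -0.0, -0.0]
ft_force: [0.2, -0.1, 1.2]
grip_width: -0.0001
```

```bash
python3 - <<'E'
from h import *
im=cv2.cvtColor(imaging.camera("scene"),cv2.COLOR_RGB2BGR)
a=cv2.resize(im[170:250,200:320],None,fx=4,fy=4)
w=cv2.cvtColor(imaging.camera("wrist"),cv2.COLOR_RGB2BGR)
b=cv2.resize(w[210:310,210:340],None,fx=5,fy=5)
c=np.zeros((320,0,3),np.uint8)
cv2.imwrite("pics/s4.png",a);cv2.imwrite("pics/w4.png",b)
E
```

```text
(no output)
```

View pics/s4.png

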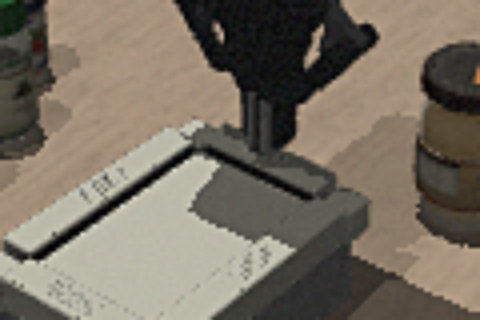

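View pics/w4.png

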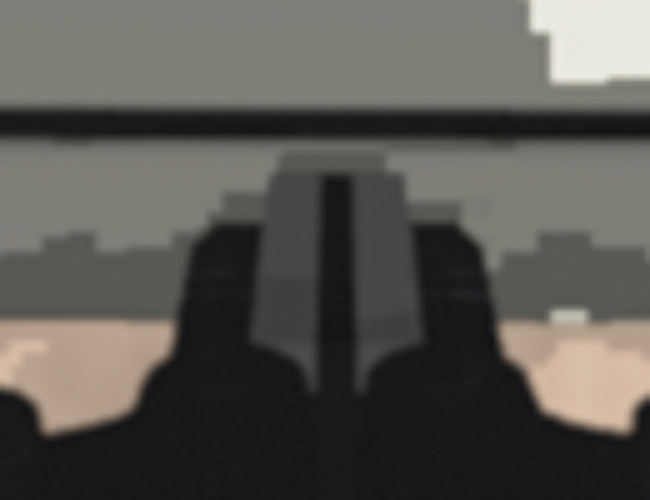

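>>> {"api": "carry_out", "payload": {"moves": [[0, 0, 0.01, 0, -1], [0, 0, 0.02, 0, -1], [0, 0, 0.03, 0, -1]]}}

```text
clock: 5.15
eef_pos: [0.5204, 0.0109, 0.0814]
tool_rot: [1.0, -0.022, 0.0, -0.0]
ft_force: [0.1, 0.3, 0.7]
grip_width: -0.0
```

>>> {"api": "carry_out", "payload": {"moves": [[0, 0, 0.01, 0, -1], [0, 0, 0.02, 0, -1], [0, 0, 0.03, 0, -1]]}}

```text
clock: 5.45
eef_pos: [0.5203, 0.0109, 0.0784]
tool_rot: [1.0, -0.022, -0.0, -0.0]
ft_force: [0.3, -0.3, -0.0]
grip_width: -0.0001
```

```bash
python3 - <<'E'
from h import *
im=cv2.cvtColor(imaging.camera("scene"),cv2.COLOR_RGB2BGR)
a=cv2.resize(im[170:250,200:320],None,fx=6,fy=6)
w=cv2.cvtColor(imaging.camera("wrist"),cv2.COLOR_RGB2BGR)
b=cv2.resize(w[210:310,210:340],None,fx=5,fy=5)
cv2.imwrite("pics/s5.png",a);cv2.imwrite("pics/w5.png",b)
E
```

```text
(no output)
```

View pics/s5.png

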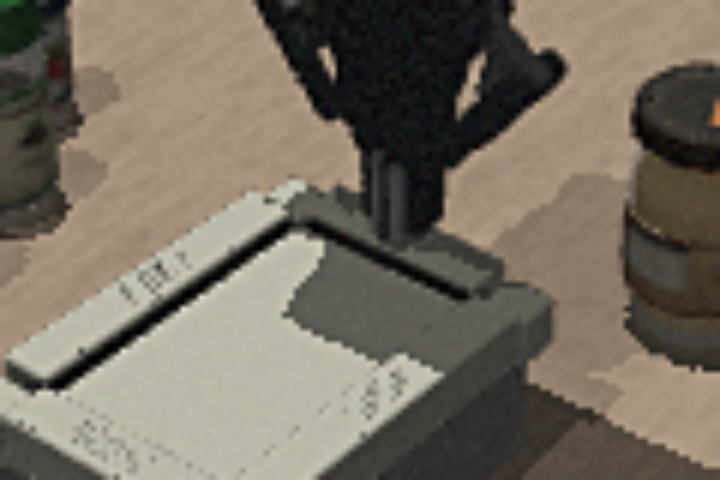

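View pics/w5.png

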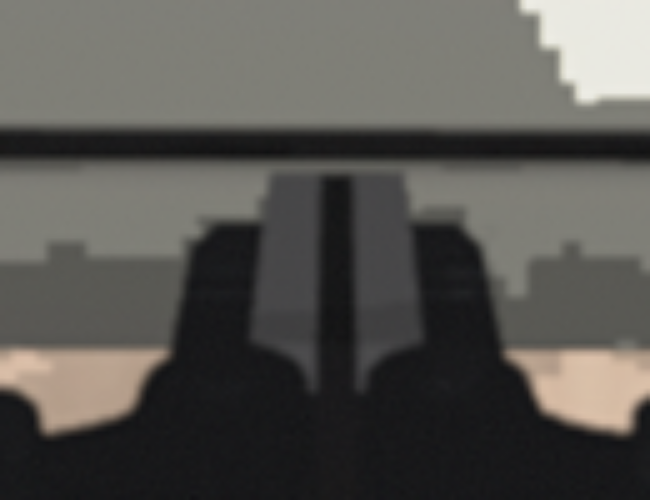

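>>> {"api": "carry_out", "payload": {"moves": [[0, 0, 0.01, 0, -1], [0, 0, 0.02, 0, -1], [0, 0, 0.03, 0, -1]]}}

```text
clock: 5.85
eef_pos: [0.5205, 0.0109, 0.0761]
tool_rot: [1.0, -0.022, 0.0, -0.0]
ft_force: [-0.8, -0.2, 4.8]
grip_width: -0.0
```

>>> {"api": "carry_out", "payload": {"moves": [[0, 0, 0.01, 0, -1], [0, 0, 0.02, 0, -1], [0, 0, 0.03, 0, -1], [0, 0, 0.04, 0, -1], [0, 0, 0.04, 0, -1]]}}

```text
clock: 6.35
eef_pos: [0.5203, 0.0109, 0.0713]
tool_rot: [1.0, -0.022, -0.0, 0.0]
ft_force: [-0.7, -0.6, 0.3]
grip_width: -0.0001
```

>>> {"api": "carry_out", "payload": {"moves": [[0, 0, -0.2, 0, -1], [0, 0, -0.3, 0, -1], [-0.3, -0.4, -0.3, 0, -1], [-0.53, -0.77, -0.3, 0, -1], [-0.53, -0.77, -0.3, 0, -1], [-0.53, -0.77, -0.15, 0, -1], [-0.53, -0.77, -0.1, 0, -1], [-0.53, -0.77, -0.1, 0, -1]]}}

```text
clock: 7.15
eef_pos: [0.4702, 0.0896, 0.0808]
tool_rot: [1.0, -0.022, -0.001, 0.0]
ft_force: [-0.2, 0.1, 0.2]
grip_width: 0.0001
```

```bash
python3 - <<'E'
from h import *
im=cv2.cvtColor(imaging.camera("scene"),cv2.COLOR_RGB2BGR)
a=cv2.resize(im[160:290,180:340],None,fx=4,fy=4)
w=cv2.cvtColor(imaging.camera("wrist"),cv2.COLOR_RGB2BGR)
cv2.imwrite("pics/s6.png",a);cv2.imwrite("pics/w6.png",w)
E
```

```text
(no output)
```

View pics/s6.png

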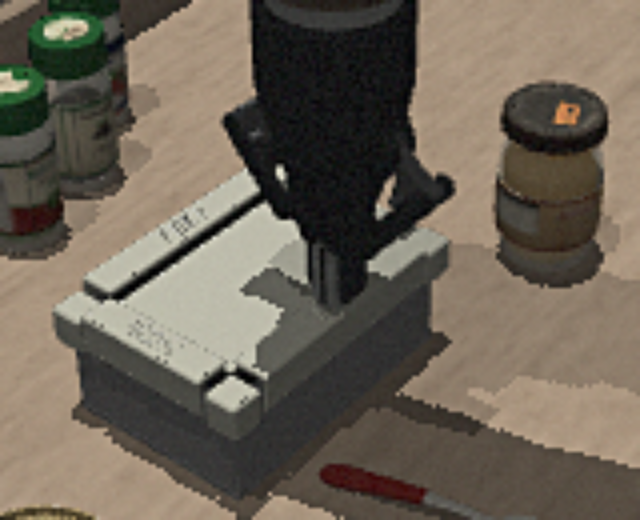

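View pics/w6.png

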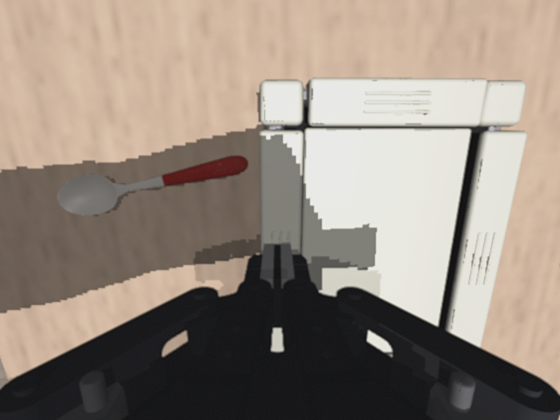

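>>> {"api": "carry_out", "payload": {"moves": [[0.02, 0, 0.02, 0, -1], [0.02, 0, 0.03, 0, -1], [0.02, 0, 0.04, 0, -1], [0.02, 0, 0.05, 0, -1], [0.02, 0, 0.06, 0, -1], [0.02, 0, 0.07, 0, -1], [0.02, 0, 0.08, 0, -1], [0.02, 0, 0.09, 0, -1], [0.02, 0, 0.1, 0, -1], [0.02, 0, 0.1, 0, -1]]}}

```text
clock: 8.25
eef_pos: [0.4725, 0.0901, 0.0713]
tool_rot: [1.0, -0.021, -0.0, -0.0]
ft_force: [-0.5, -0.3, 0.0]
grip_width: 0.0002
```

>>> {"api": "carry_out", "payload": {"moves": [[0, 0, -0.2, 0, -1], [0, 0, -0.3, 0, -1], [0.3, -0.4, -0.3, 0, -1], [0.5, -0.78, -0.3, 0, -1], [0.5, -0.78, -0.3, 0, -1], [0.5, -0.78, -0.15, 0, -1], [0.5, -0.78, -0.1, 0, -1], [0.5, -0.78, -0.1, 0, -1]]}}

```text
clock: 9.05
eef_pos: [0.5246, 0.165, 0.0804]
tool_rot: [1.0, -0.022, -0.001, 0.001]
ft_force: [-0.1, -0.3, 0.4]
grip_width: -0.0002
```

```bash
python3 - <<'E'
from h import *
im=cv2.cvtColor(imaging.camera("scene"),cv2.COLOR_RGB2BGR)
a=cv2.resize(im[160:290,180:340],None,fx=4,fy=4)
w=cv2.cvtColor(imaging.camera("wrist"),cv2.COLOR_RGB2BGR)
cv2.imwrite("pics/s7.png",a);cv2.imwrite("pics/w7.png",w)
E
```

```text
(no output)
```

View pics/s7.png

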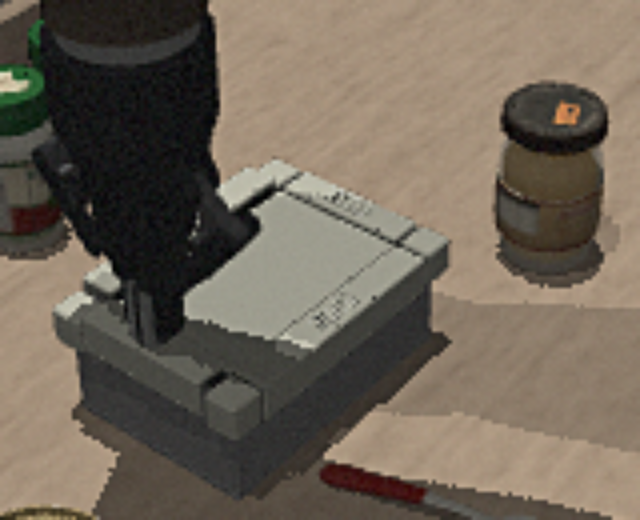

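View pics/w7.png

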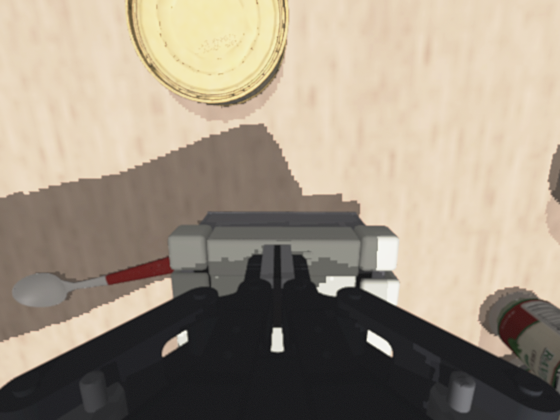

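Right and front are now flush. The tip sits over the left section.

>>> {"api": "carry_out", "payload": {"moves": [[0, 0, 0.02, 0, -1], [0, 0, 0.03, 0, -1], [0, 0, 0.04, 0, -1], [0, 0, 0.05, 0, -1], [0, 0, 0.06, 0, -1], [0, 0, 0.07, 0, -1], [0, 0, 0.08, 0, -1], [0, 0, 0.09, 0, -1], [0, 0, 0.1, 0, -1], [0, 0, 0.1, 0, -1]]}}

```text
clock: 10.15
eef_pos: [0.526, 0.1658, 0.0713]
tool_rot: [1.0, -0.021, -0.0, -0.0]
ft_force: [-0.7, -0.2, 0.6]
grip_width: -0.0001
```

>>> {"api": "carry_out", "payload": {"moves": [[0, 0, -0.2, 0, -1], [0, 0, -0.3, 0, -1], [0.3, 0.4, -0.3, 0, -1], [0.53, 0.77, -0.3, 0, -1], [0.53, 0.77, -0.3, 0, -1], [0.53, 0.77, -0.15, 0, -1], [0.53, 0.77, -0.1, 0, -1], [0.53, 0.77, -0.1, 0, -1]]}}

```text
clock: 10.95
eef_pos: [0.5744, 0.0868, 0.0803]
tool_rot: [1.0, -0.021, -0.001, 0.0]
ft_force: [-0.8, -0.3, -0.2]
grip_width: -0.0
```

```bash
python3 - <<'E'
from h import *
im=cv2.cvtColor(imaging.camera("scene"),cv2.COLOR_RGB2BGR)
a=cv2.resize(im[160:290,180:340],None,fx=4,fy=4)
w=cv2.cvtColor(imaging.camera("wrist"),cv2.COLOR_RGB2BGR)
cv2.imwrite("pics/s8.png",a);cv2.imwrite("pics/w8.png",w)
E
```

```text
(no output)
```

View pics/s8.png

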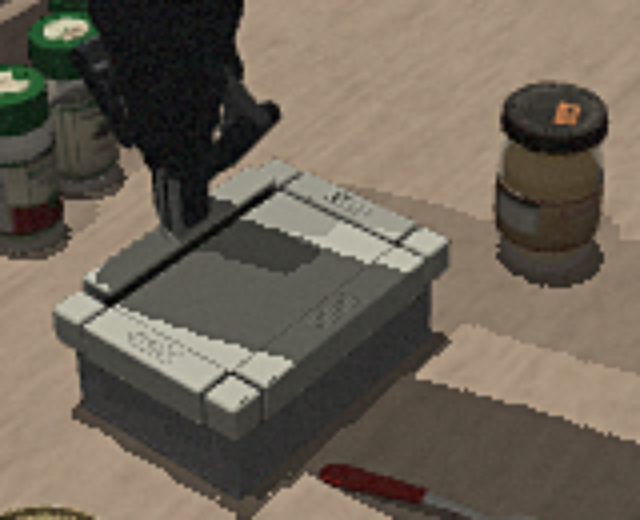

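View pics/w8.png

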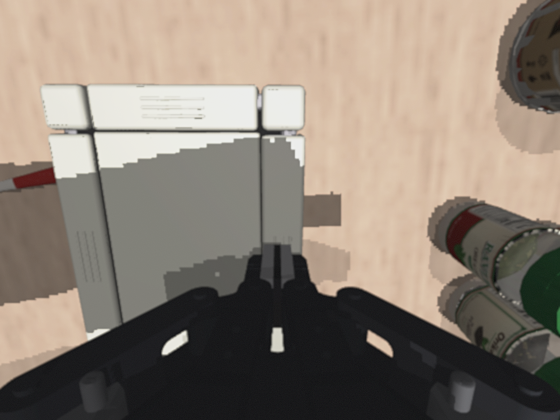

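Right, front and left are shut, and the tip is over the back rim (columns 262–303, finger at 277). I'll shift it 1 mm outward and press.

>>> {"api": "carry_out", "payload": {"moves": [[0.01, 0, 0.02, 0, -1], [0.01, 0, 0.03, 0, -1], [0.01, 0, 0.04, 0, -1], [0.01, 0, 0.05, 0, -1], [0.01, 0, 0.06, 0, -1], [0.01, 0, 0.07, 0, -1], [0.01, 0, 0.08, 0, -1], [0.01, 0, 0.09, 0, -1], [0.01, 0, 0.1, 0, -1], [0.01, 0, 0.1, 0, -1]]}}

```text
clock: 12.05
eef_pos: [0.5766, 0.0864, 0.0713]
tool_rot: [1.0, -0.022, -0.0, 0.0]
ft_force: [-0.5, -0.6, 2.1]
grip_width: -0.0002
```

>>> {"api": "carry_out", "payload": {"moves": [[0, 0, -0.2, 0, -1], [0, 0, -0.4, 0, -1], [0, 0, -0.8, 0, -1], [0, 0, -1, 0, -1], [0, 0, -1, 0, -1]]}}

```text
clock: 12.55
eef_pos: [0.5791, 0.0868, 0.1752]
tool_rot: [1.0, -0.022, 0.004, -0.001]
ft_force: [0.5, -0.7, 0.8]
grip_width: -0.0
```

>>> {"api": "carry_out", "payload": {"moves": [[-0.4, 0.5, -0.3, 0, -1], [-0.8, 0.9, -0.6, 0, -1], [-0.8, 1, -0.6, 0, -1], [-0.8, 1, -0.6, 0, -1]]}}

```text
clock: 12.95
eef_pos: [0.4907, -0.0127, 0.2329]
tool_rot: [1.0, -0.024, 0.001, 0.001]
ft_force: [-0.4, 0.4, 0.3]
grip_width: -0.0001
```

>>> {"api": "carry_out", "payload": {"moves": [[-0.4, 0.5, 0, 0, -1], [-0.8, 0.9, 0, 0, -1], [-0.8, 1, 0, 0, -1], [-0.8, 1, 0, 0, -1], [-0.8, 1, 0, 0, -1]]}}

```text
clock: 13.45
eef_pos: [0.4082, -0.1064, 0.2306]
tool_rot: [1.0, -0.022, -0.0, -0.0]
ft_force: [0.8, -0.3, 0.2]
grip_width: -0.0001
```

```bash
python3 - <<'E'
from h import *
o=bot.get_obs(); print(o["eef_pos"],o["ft_force"],o["joint_vel"].round(3) if hasattr(o["joint_vel"],"round") else o["joint_vel"])
for n in ["scene","top"]:
    im=cv2.cvtColor(imaging.camera(n),cv2.COLOR_RGB2BGR)
    cv2.imwrite(f"pics/{n}9.png",im)
    a=im[160:290,180:340] if n=="scene" else im[140:280,150:360]
    cv2.imwrite(f"pics/{n}9z.png",cv2.resize(a,None,fx=3.8,fy=3.8))
E
```

```text
[ 0.40822683 -0.10638608  0.23056873] [ 0.80162061 -0.28691786  0.23707955] [ 0.028  0.01   0.019  0.005  0.    -0.   ]
```

View pics/scene9z.png

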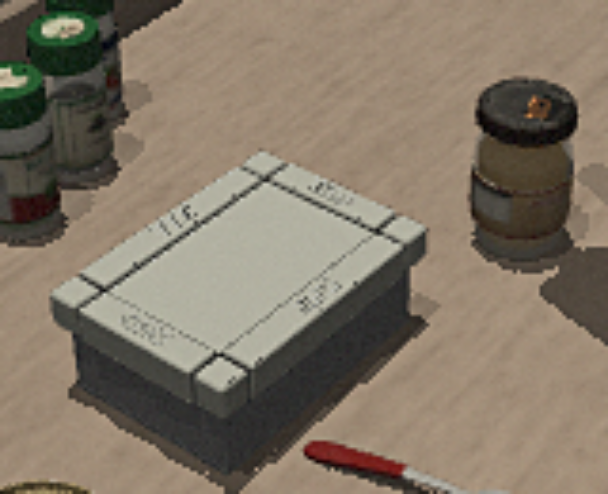

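View pics/top9z.png

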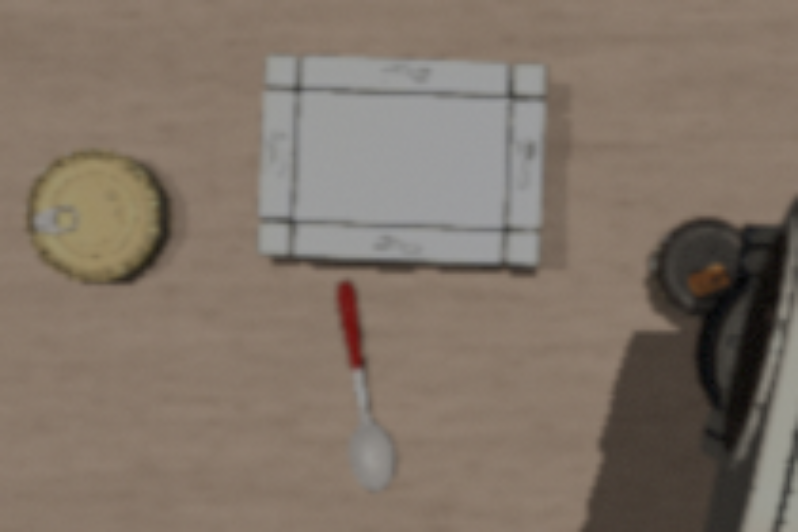

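All four sections are flush with the corners. The box and bystanders haven't moved, and the arm is clear at z = 0.23.

```bash
python3 -c "
from workcell import order; print(order.job_done())"
```

```text
the job is handed in; nothing more can be done
None
```

I pressed down the right, front, left and back rim sections in turn with the closed fingertips, raised the arm clear, and handed the job in at about 13.5 s.

**Last checks:** The final scene and top pictures show all four sections level with the fixed corners. By eye, the box stands flat, and the box, jar, tin and spoon are where they started. I did not re-measure their positions. The tool was touching nothing, with the wrist force under 1 N, which is noise level. No force I read while pressing exceeded 5 N, though the force is only reported at the end of each move.

**What disagreed:** The fingertips reached the rim with the TCP at about 0.077 m. The stated 25 mm tip offset predicts 0.101 m, so I found the contact height by small steps and pictures. The TCP ended at 0.0713 m on every section with almost no reaction force. That fits a click, but I confirmed each closure from the pictures because there is no direct reading of the rim.

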